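Make up the blue and the yellow practical kits

TASK

First clear the used steel beaker out of the yellow tray and stand it on the round black mat. Then make up the blue kit, the red-capped brown bottle and the green-lidded jar in the blue tray, and after that the yellow kit, the white-capped brown bottle and the orange timer in the yellow tray: one thing to a compartment, either way round, upright on the tray's floor. Set everything down gently, let go, and leave the rest of the stock (black-capped bottle, purple-lidded jar) where it stands.

Things in the scene. Friction and masses are not known exactly. Their poses are not given: they have to be found in the camera images.
- tray_blue: Blue plastic kit tray, 196 mm long (its own y axis) by 100 mm wide (its own x axis), fixed to the bench. Walls 4 mm thick and 25 mm high, floor 4 mm thick; a 4 mm wall of the same height across the middle makes two square compartments, each 92 by 92 mm, centred at y = +48 mm and y = -48 mm. Origin at the centre of its underside, z up. Empty at the start.
- tray_yellow: Yellow plastic kit tray, 196 mm long (its own y axis) by 100 mm wide (its own x axis), fixed to the bench. Walls 4 mm thick and 25 mm high, floor 4 mm thick; a 4 mm wall of the same height across the middle makes two square compartments, each 92 by 92 mm, centred at y = +48 mm and y = -48 mm. Origin at the centre of its underside, z up. At the start the used steel beaker stands in the compartment at y = +48 mm; the other is empty.
- mat: Round black rubber mat, 120 mm across and 4 mm thick, fixed flat on the bench; its place along the row of trays varies. Origin at the centre of its underside, z up.
- beaker: Used stainless steel beaker: plain open cylinder 56 mm across and 75 mm high, wall 3 mm, empty, loose, about 0.12 kg, upright in the yellow tray at the start. Origin at the centre of its underside, z up.
- bottle_red: Amber-brown glass reagent bottle with a paper label and a tall red cap, 92 mm high: round body 44 mm across up to 44 mm, narrowing shoulder, neck 28 mm across from 54 to 62 mm, round cap 36 mm across from 62 mm to the top (grip it by the cap). Loose, about 0.12 kg, stands upright in the stock row. Origin at the centre of its underside, z up.
- bottle_white: Amber-brown glass reagent bottle with a paper label and a tall white cap, 92 mm high: round body 44 mm across up to 44 mm, narrowing shoulder, neck 28 mm across from 54 to 62 mm, round cap 36 mm across from 62 mm to the top (grip it by the cap). Loose, about 0.12 kg, stands upright in the stock row. Origin at the centre of its underside, z up.
- bottle_black: Amber-brown glass reagent bottle with a paper label and a tall black cap, 92 mm high: round body 44 mm across up to 44 mm, narrowing shoulder, neck 28 mm across from 54 to 62 mm, round cap 36 mm across from 62 mm to the top (grip it by the cap). Loose, about 0.12 kg, stands upright in the stock row. Origin at the centre of its underside, z up. Spare stock: not wanted in either kit, stays where it is.
- jar_green: White plastic jar with a paper label and a green screw lid, 75 mm high: round body 46 mm across, lid 50 mm across from 52 mm to the top. Loose, about 0.1 kg, stands upright in the stock row. Origin at the centre of its underside, z up.
- jar_purple: White plastic jar with a paper label and a purple screw lid, 75 mm high: round body 46 mm across, lid 50 mm across from 52 mm to the top. Loose, about 0.1 kg, stands upright in the stock row. Origin at the centre of its underside, z up. Spare stock: not wanted in either kit, stays where it is.
- timer: Orange plastic bench timer standing upright, a block 26 mm thick (its own x axis), 60 mm wide (its own y axis) and 70 mm high, display and buttons on its -x face. Loose, about 0.11 kg, in the stock row. Origin at the centre of its underside, z up.

How it is judged:
On the way, in this order (a step that is already met when the one before it is completed fails the run):
1. the used beaker stands on the black mat, let go, with the four kit things still in the stock (horizontal distance between beaker and mat below 0.032 m and z of beaker in the frame of mat between -0.002 and 0.012 m and angle between beaker's own z axis and vertical below 0.15 rad and linear speed of beaker below 0.03 m/s and contact force between beaker and the fingers below 0.3 N and distance of each of bottle_red, jar_green, bottle_white, timer from where it was at the start of the episode below 0.03 m), for 0.2 s.
2. the blue kit is made up and let go, with the white-capped bottle and the timer still in the stock (((x of bottle_red in the frame of tray_blue between -0.032 and 0.032 m and y of bottle_red in the frame of tray_blue between 0.016 and 0.08 m and z of bottle_red in the frame of tray_blue between -0.005 and 0.012 m and angle between each of bottle_red, jar_green's own z axis and vertical below 0.15 rad and linear speed of each of bottle_red, jar_green below 0.03 m/s and contact force between each of bottle_red, jar_green and the fingers below 0.3 N and x of jar_green in the frame of tray_blue between -0.032 and 0.032 m and y of jar_green in the frame of tray_blue between -0.08 and -0.016 m and z of jar_green in the frame of tray_blue between -0.005 and 0.012 m) or (x of bottle_red in the frame of tray_blue between -0.032 and 0.032 m and y of bottle_red in the frame of tray_blue between -0.08 and -0.016 m and z of bottle_red in the frame of tray_blue between -0.005 and 0.012 m and angle between each of bottle_red, jar_green's own z axis and vertical below 0.15 rad and linear speed of each of bottle_red, jar_green below 0.03 m/s and contact force between each of bottle_red, jar_green and the fingers below 0.3 N and x of jar_green in the frame of tray_blue between -0.032 and 0.032 m and y of jar_green in the frame of tray_blue between 0.016 and 0.08 m and z of jar_green in the frame of tray_blue between -0.005 and 0.012 m)) and distance of each of bottle_white, timer from where it was at the start of the episode below 0.03 m), for 0.2 s.
3. the yellow kit is made up and let go (((x of bottle_white in the frame of tray_yellow between -0.032 and 0.032 m and y of bottle_white in the frame of tray_yellow between 0.016 and 0.08 m and z of bottle_white in the frame of tray_yellow between -0.005 and 0.012 m and angle between each of bottle_white, timer's own z axis and vertical below 0.15 rad and linear speed of each of bottle_white, timer below 0.03 m/s and contact force between each of bottle_white, timer and the fingers below 0.3 N and x of timer in the frame of tray_yellow between -0.032 and 0.032 m and y of timer in the frame of tray_yellow between -0.08 and -0.016 m and z of timer in the frame of tray_yellow between -0.005 and 0.012 m) or (x of bottle_white in the frame of tray_yellow between -0.032 and 0.032 m and y of bottle_white in the frame of tray_yellow between -0.08 and -0.016 m and z of bottle_white in the frame of tray_yellow between -0.005 and 0.012 m and angle between each of bottle_white, timer's own z axis and vertical below 0.15 rad and linear speed of each of bottle_white, timer below 0.03 m/s and contact force between each of bottle_white, timer and the fingers below 0.3 N and x of timer in the frame of tray_yellow between -0.032 and 0.032 m and y of timer in the frame of tray_yellow between 0.016 and 0.08 m and z of timer in the frame of tray_yellow between -0.005 and 0.012 m))), for 0.2 s.
At the end, for the whole second after the job is handed in: Beaker upright on the mat (centres within 32 mm); red bottle + green jar in the blue tray, white bottle + timer in the yellow, one per compartment (within 32 mm of its centre in x and y), on the floor, tilt under 0.15 rad; all let go, at rest; black bottle and purple jar within 30 mm of their start (horizontal distance between beaker and mat below 0.032 m and z of beaker in the frame of mat between -0.002 and 0.012 m and angle between beaker's own z axis and vertical below 0.15 rad and linear speed of beaker below 0.03 m/s and contact force between beaker and the fingers below 0.3 N and ((x of bottle_red in the frame of tray_blue between -0.032 and 0.032 m and y of bottle_red in the frame of tray_blue between 0.016 and 0.08 m and z of bottle_red in the frame of tray_blue between -0.005 and 0.012 m and angle between each of bottle_red, jar_green's own z axis and vertical below 0.15 rad and linear speed of each of bottle_red, jar_green below 0.03 m/s and contact force between each of bottle_red, jar_green and the fingers below 0.3 N and x of jar_green in the frame of tray_blue between -0.032 and 0.032 m and y of jar_green in the frame of tray_blue between -0.08 and -0.016 m and z of jar_green in the frame of tray_blue between -0.005 and 0.012 m) or (x of bottle_red in the frame of tray_blue between -0.032 and 0.032 m and y of bottle_red in the frame of tray_blue between -0.08 and -0.016 m and z of bottle_red in the frame of tray_blue between -0.005 and 0.012 m and angle between each of bottle_red, jar_green's own z axis and vertical below 0.15 rad and linear speed of each of bottle_red, jar_green below 0.03 m/s and contact force between each of bottle_red, jar_green and the fingers below 0.3 N and x of jar_green in the frame of tray_blue between -0.032 and 0.032 m and y of jar_green in the frame of tray_blue between 0.016 and 0.08 m and z of jar_green in the frame of tray_blue between -0.005 and 0.012 m)) and ((x of bottle_white in the frame of tray_yellow between -0.032 and 0.032 m and y of bottle_white in the frame of tray_yellow between 0.016 and 0.08 m and z of bottle_white in the frame of tray_yellow between -0.005 and 0.012 m and angle between each of bottle_white, timer's own z axis and vertical below 0.15 rad and linear speed of each of bottle_white, timer below 0.03 m/s and contact force between each of bottle_white, timer and the fingers below 0.3 N and x of timer in the frame of tray_yellow between -0.032 and 0.032 m and y of timer in the frame of tray_yellow between -0.08 and -0.016 m and z of timer in the frame of tray_yellow between -0.005 and 0.012 m) or (x of bottle_white in the frame of tray_yellow between -0.032 and 0.032 m and y of bottle_white in the frame of tray_yellow between -0.08 and -0.016 m and z of bottle_white in the frame of tray_yellow between -0.005 and 0.012 m and angle between each of bottle_white, timer's own z axis and vertical below 0.15 rad and linear speed of each of bottle_white, timer below 0.03 m/s and contact force between each of bottle_white, timer and the fingers below 0.3 N and x of timer in the frame of tray_yellow between -0.032 and 0.032 m and y of timer in the frame of tray_yellow between 0.016 and 0.08 m and z of timer in the frame of tray_yellow between -0.005 and 0.012 m)) and distance of each of bottle_black, jar_purple from where it was at the start of the episode below 0.03 m); the robot touches nothing.
It fails at once if a spare (black-capped bottle) pushed more than 30 mm or tipped (distance of bottle_black from where it was at the start of the episode above 0.03 m or angle between bottle_black's own z axis and vertical above 0.5 rad).
It fails at once if a spare (purple-lidded jar) pushed more than 30 mm or tipped (distance of jar_purple from where it was at the start of the episode above 0.03 m or angle between jar_purple's own z axis and vertical above 0.5 rad).
It fails at once if a thing let fall from more than about 20 mm above its place ((height (world z) of beaker above 0.026 m and contact force between beaker and anything else below 0.02 N) or (height (world z) of bottle_red above 0.026 m and contact force between bottle_red and anything else below 0.02 N) or (height (world z) of jar_green above 0.026 m and contact force between jar_green and anything else below 0.02 N) or (height (world z) of bottle_white above 0.026 m and contact force between bottle_white and anything else below 0.02 N) or (height (world z) of timer above 0.026 m and contact force between timer and anything else below 0.02 N)).
It fails at once if a thing banged into its place (over 60 N) (contact force between any of bottle_red, jar_green and tray_blue above 60 N or contact force between any of bottle_white, timer and tray_yellow above 60 N or contact force between beaker and mat above 60 N).
It also fails if it takes over 120 s, if anything falls off the work surface, if the arm or the gripper's body presses on something with over 40 N, if the wrist force passes 120 N, or if a joint passes its speed limit or range.

ROBOT

A 7-joint arm with a two-finger parallel gripper is mounted at the origin on the work surface. World frame = base frame: x ahead of the robot, y to its left, z up, the work surface at z = 0. Lengths are in m, angles in rad, forces in N, time in s.
With the tool pointing down it reaches from about 0.425 to 0.925 m from the base axis. Payload 6.8 kg.
Tool frame: the origin (TCP) lies at the very end of the fingers, on their centre line; the grasp point (between the pads) lies 19 mm behind it; z points along the fingers, y is the line along which they close (so a half turn about z gives the same grasp; the last joint's range is limited). The gripper opens to 85 mm and grips with 20 to 120 N. Pads are 22 mm wide; open, the fingers measure 114 mm over their backs; the gripper's body (76 mm by 85 mm) begins 54 mm behind the grasp point. The pads swing forward as they close: fully open they stand 13 mm farther back than shut.
Start: joints at [-1.313, 0.477, 0.022, 1.555, -0.011, 1.109, -0.083], TCP at [0.241, 0.63, 0.231] pointing down, gripper open.
Joint ranges: [-2.96, 2.96], [-0.34, 2.1], [-1.41, 1.46], [0.24, 2.44], [-1.37, 4.51], [0.17, 1.92], [-2.96, 2.96]. Speed limits (rad/s): [2.39, 2.39, 3.14, 3.14, 3.14, 3.14, 3.14].

INTERFACE

Orientations are given as a rotation vector (axis times angle).
In Python, from bench import get_obs, viewer, r gives the robot as it stands. The module is installed in compiled form; this text tells all that it offers.
- The arm moves only by the tool play_rows, never from a script. Its argument "commands" is a list that holds one entry, the list of rows, each a list of 5 numbers: the gripper's target within -1 to 1 (shut at 1, half-way at 0, fully open at -1), then the shift along the tool's x, y, z scaled (see below), then the turn about the tool's z scaled (see below). A call has 1 to 12 rows; each row is the pose to reach, as a shift and turn from the pose commanded when the call began, along the tool's axes at that moment; what a row does not reach only later rows make up. The controller multiplies each number of a shift by 0.2 m and each number of a turn by pi/2 rad. A row lasts 1/12 s, in which the tool goes at most 41.7 mm and 7.16 degrees, less where a joint would pass 70% of its speed; a pose out of reach is approached as far as the arm can. A call with a number of a shift or a turn outside -1 to 1 is refused whole. A call with a gripper value outside its range is refused whole. The fingers move at their own pace and stop on an object; "grip_force" is the grip in N (left out, the last holds). Time passes only in rows, so rows that repeat a pose let the fingers close. It gives the time, the measured TCP pose, the force, the opening and the grip force at its end, in the units of the state.
- get_obs(): the state, without advancing time (a new reading comes with each control period).
- viewer.grab_frame(name): name is "side" or "top" or "wrist"; returns a dict with "pixels" (400x640x3 uint8, red, green, blue), "fovy" (degrees; the focal length in pixels is half the picture's height over the tangent of half this angle, whatever the lens; pixels are square), "cx", "cy" (the principal point, pixels), "world_to_cam" (4x4, takes a point from world to camera coordinates); the wrist camera has in their place "hand_eye" (4x4, takes a point from camera to tool coordinates, whose origin is the TCP and whose axes are the flange's). Camera axes: x right, y up, looking along -z (the intrinsics and any distortion apply to the point x, -y, -z); pixel columns grow to the right and rows downward; lengths in m; the calibration is good to about 2 mm. The wrist camera is an equidistant fisheye: a pixel r from the principal point sees the ray r / f radians off the axis. A picture is of the moment at which its call begins: read the wrist's pose just before it. There is no depth.
- r.hand_in(): hands the job in; it is judged then, once.
Trained networks look in a picture, given as the dict that the camera call returned (one of the last four; its "shot" number tells which), for a name from the list of things; names that differ only in an ending like _2 or _b are one class to them, and where a whole thing is asked for, a point or a joint stands for the part that bears it (a point fixed in the world has none). Each returns a list of dicts, best first, with "score" (0 to 1); they miss things now and then, are a little off and sometimes report something else, mostly with a low value. They report only what shows in the picture. A call takes as long as a camera call.
- viewer.trace(picture, thing): "pixels" (400x640 bool, what is visible of it) and "rect" ([left, top, right, bottom] in pixels, round what is visible of it).
The state is a dict: "clock": time; "joints": joint angles; "qvel": joint speeds; "tau": joint torques, N m; "tcp_pos": TCP position; "orientation": TCP orientation; "contact_force": force on the tool from outside, world axes, zero at the start; "moment": the same for the moment, N m; "grip_width": finger opening in m; "gripper_force": force on a finger pad.
Only numpy, scipy, OpenCV 4.12 (cv2) and the standard library are available. Lean on these libraries where they do the work, as an engineer would, in place of code of your own. Each camera call takes 0.05 s, during which the arm holds its last target. There are 200 camera calls.

## Working session

There is one attempt and no reset: what is moved stays moved. The work goes in short steps, Python scripts to look and compute and a tool call to move; the robot and the scene stay as the last step left them, time stands still between calls to the robot, and variables do not carry over. Pictures are saved under pics/ and viewed, at most 17 in all, crops included, and the job is handed in when it is done.

Besides the shell and the picture viewer there is one more tool, called after ">>>" as name([rows], argument=value, ...), one row to a line, values as JSON. play_rows: Moves the arm, as the interface text tells. Shifts and turns lie within -1 to 1; 1 stands for 0.2 m of shift or pi/2 rad of turn. Its arguments: {"type":"object","properties":{"commands":{"type":"array","items":{"type":"array","items":{"type":"array","items":{"type":"number","minimum":-1,"maximum":1}}}},"grip_force":{"type":"number"}},"required":["commands"]}

```bash
mkdir -p pics
cat > h.py <<'E'
import numpy as np,cv2
from bench import get_obs,viewer,r
from scipy.spatial.transform import Rotation as R
def ray(p,u,v):
    M=np.linalg.inv(p["world_to_cam"]);f=200/np.tan(np.radians(p["fovy"])/2)
    d=np.array([(u-p["cx"])/f,-(v-p["cy"])/f,-1]);return M[:3,3],M[:3,:3]@d
def atz(p,u,v,z):
    o,d=ray(p,u,v);return o+d*(z-o[2])/d[2]
def proj(p,X):
    f=200/np.tan(np.radians(p["fovy"])/2);c=p["world_to_cam"]@np.r_[X,1]
    return np.array([p["cx"]+f*c[0]/-c[2],p["cy"]-f*c[1]/-c[2]])
def save(p,n): cv2.imwrite("pics/"+n+".png",p["pixels"][:,:,::-1])
E
python3 - <<'E'
from h import *
o=get_obs();print({k:np.round(v,3).tolist() for k,v in o.items()})
print(R.from_rotvec(o["orientation"]).as_matrix().round(3))
names="tray_blue tray_yellow mat beaker bottle_red bottle_white bottle_black jar_green jar_purple timer".split()
for c in["top","side"]:
    p=viewer.grab_frame(c);save(p,c+"0");print(c,p["fovy"],p["cx"],p["cy"],np.linalg.inv(p["world_to_cam"]).round(3).tolist(),p.keys())
    for n in names:
        for t in viewer.trace(p,n)[:2]:
            v,u=np.nonzero(t["pixels"]);print(n,round(t["score"],2),np.round(t["rect"]),u.mean().round(1),v.mean().round(1),len(u))
E
```

```text
{'clock': 0.0, 'joints': [-1.313, 0.478, 0.022, 1.556, -0.011, 1.109, -0.083], 'qvel': [0.0, 0.001, -0.0, 0.001, 0.001, 0.001, -0.001], 'tau': [-0.0, -59.644, 1.608, -28.121, 0.012, 0.009, -0.0], 'tcp_pos': [0.241, 0.63, 0.23], 'orientation': [-0.571, -3.089, 0.003], 'contact_force': [0.276, -0.003, -0.563], 'moment': [0.004, 0.051, -0.062], 'gripper_force': 0.0, 'grip_width': 0.085}
[[-0.934  0.358 -0.   ]
 [ 0.358  0.934 -0.002]
 [-0.    -0.002 -1.   ]]
top 46.57580710608412 316.91890275244697 195.73770200268856 [[-0.014, 0.997, -0.08, 0.485], [-1.0, -0.012, 0.023, 0.02], [0.022, 0.08, 0.997, 0.971], [0.0, 0.0, 0.0, 1.0]] dict_keys(['pixels', 'fovy', 'cx', 'cy', 'world_to_cam', 'shot'])
tray_blue 0.71 [383. 214. 484. 270.] 432.7 239.9 4828
tray_blue 0.45 [277. 133. 295. 155.] 284.5 144.8 432
mat 0.86 [282. 220. 340. 279.] 312.1 249.6 2608
bottle_red 0.98 [394. 148. 422. 173.] 405.4 158.0 488
bottle_white 0.63 [274. 134. 295. 158.] 284.8 145.1 478
bottle_black 0.54 [274. 134. 294. 158.] 284.7 145.3 458
jar_green 0.9 [448. 142. 482. 171.] 465.3 156.4 699
jar_purple 0.7 [336. 128. 363
[... 348 characters left out ...]
_cam', 'shot'])
tray_blue 0.58 [300. 255. 416. 381.] 358.0 316.0 7149
tray_blue 0.55 [249. 200. 309. 247.] 278.2 223.2 2229
tray_yellow 0.75 [194. 118. 263. 187.] 230.6 155.6 2250
mat 0.61 [250. 200. 305. 251.] 278.1 223.3 2195
beaker 0.72 [440. 260. 480. 308.] 459.9 282.1 1322
beaker 0.67 [196. 109. 227. 153.] 210.7 129.2 907
bottle_red 0.77 [402. 214. 426. 258.] 413.0 234.8 964
bottle_white 0.67 [339. 130. 359. 174.] 350.7 153.7 703
bottle_black 0.92 [308. 110. 325. 150.] 312.2 129.8 622
jar_green 0.66 [440. 262. 481. 307.] 459.8 282.8 1318
jar_purple 0.63 [376. 169. 404. 210.] 388.5 190.1 890
timer 0.86 [275.  89. 294. 127.] 285.9 107.8 488
timer 0.54 [305. 110. 326. 151.] 312.0 130.1 618
```

View pics/top0.png

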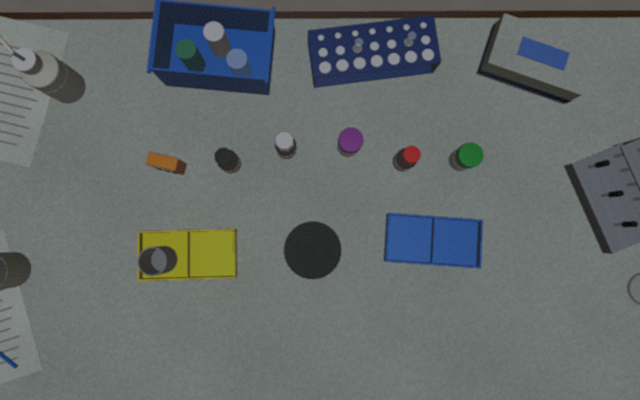

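View pics/side0.png

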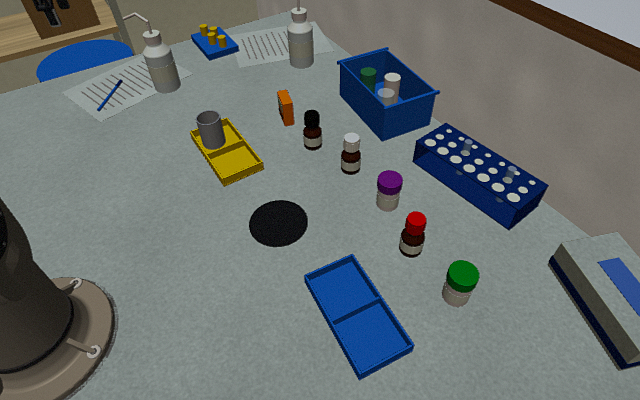

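The top view shows yellow tray around (187,254) with the beaker in its left half (155,261), mat at (313,250) and blue tray at (433,240). The stock row, left to right, is timer (165,162), black (227,159), white (285,145), purple (350,140), red (410,157), green (468,155). The side view agrees.

```bash
cat > m.py <<'E'
from h import *
from scipy.optimize import least_squares
def ring(r,z): a=np.linspace(0,2*np.pi,40,endpoint=False);return np.c_[r*np.cos(a),r*np.sin(a),0*a+z]
def hullcent(p,pts):
    q=np.array([proj(p,x) for x in pts],np.float32);m=cv2.moments(cv2.convexHull(q));return np.array([m["m10"],m["m01"]])/m["m00"]
def fitcyl(p,c,r,z0,z1):
    P=np.r_[ring(r,z0),ring(r,z1)]
    x0=atz(p,*c,z1)[:2]
    return least_squares(lambda s:hullcent(p,P+np.r_[s,0])-c,x0).x
def cmask(p,box,f):
    l,t,R_,b=box;hsv=cv2.cvtColor(p["pixels"],cv2.COLOR_RGB2HSV).astype(int)
    m=np.zeros((400,640),bool);m[t:b,l:R_]=f(*np.moveaxis(hsv[t:b,l:R_],2,0))
    n,lab,st,ce=cv2.connectedComponentsWithStats(m.astype(np.uint8));k=1+st[1:,4].argmax();return lab==k,ce[k],st[k]
E
python3 - <<'E'
from m import *
H=lambda a,b,s=110:(lambda h,S,v:(h>=a)&(h<=b)&(S>s)&(v>40))
W=lambda h,S,v:(S<50)&(v>150)
T=viewer.grab_frame("top");S=viewer.grab_frame("side")
cap=dict(bottle_red=(.018,.062,.092,(390,138,430,180),(395,205,432,262),lambda h,s,v:((h<8)|(h>172))&(s>150)&(v>90)),
 bottle_white=(.018,.062,.092,(268,125,300,165),(335,125,365,180),W),
 jar_green=(.025,.052,.075,(445,135,490,175),(435,250,485,312),H(45,75)),
 jar_purple=(.025,.052,.075,(330,120,370,160),(370,165,408,215),H(130,165)))
for n,(r_,a,b,bt,bs,f) in cap.items():
    for p,bx in((T,bt),(S,bs)):
        m,c,st=cmask(p,bx,f);print(n,c.round(1),st,fitcyl(p,c,r_,a,b).round(4))
for p,bx in((T,(140,145,192,180)),(S,(270,85,300,130))):
    m,c,st=cmask(p,bx,H(5,22,120));v,u=np.nonzero(m);print("timer",c,st,cv2.minAreaRect(np.c_[u,v].astype(np.float32)),atz(p,*c,.04))
m,c,st=cmask(T,(278,215,346,284),lambda h,s,v:v<50);print("mat",c,st,atz(T,*c,.004))
for n,bx,h in(("b",(375,205,492,275),(100,125)),("y",(130,220,245,288),(22,35))):
    m,c,st=cmask(T,bx,H(*h,100));v,u=np.nonzero(m);rc=cv2.minAreaRect(np.c_[u,v].astype(np.float32))
    q=[atz(T,*k,.025) for k in cv2.boxPoints(rc)];print(n,rc,atz(T,*rc[0],.025).round(4),np.round(q,4)[:,:2].tolist(),[np.linalg.norm(q[i]-q[i-1]).round(3) for i in range(2)])
t=viewer.trace(S,"beaker")
for k in t:
    v,u=np.nonzero(k["pixels"])
    if u.mean()<300: print("beaker",fitcyl(S,np.array([u.mean(),v.mean()]),.028,.004,.079))
big=cv2.resize(T["pixels"][210:290,125:255],None,fx=6,fy=6,interpolation=cv2.INTER_CUBIC);cv2.imwrite("pics/y.png",big[:,:,::-1])
E
```

```text
bottle_red [411.2 154.2] [402 146  18  17 216] [ 0.6352 -0.1854]
bottle_red [416.3 218.6] [406 212  20  16 223] [ 0.6432 -0.1759]Traceback (most recent call last):
  File "<stdin>", line 11, in <module>
  File "m.py", line 13, in cmask
    n,lab,st,ce=cv2.connectedComponentsWithStats(m.astype(np.uint8));k=1+st[1:,4].argmax();return lab==k,ce[k],st[k]
                                                                         ~~~~~~~~~~~~~~~^^
ValueError: attempt to get argmax of an empty sequence
```

```bash
cat > s.py <<'E'
from m import *
H=lambda a,b,s=100:(lambda h,S,v:(h>=a)&(h<=b)&(S>s)&(v>30))
W=lambda h,S,v:(S<40)&(v>v.max()*.7)
T=viewer.grab_frame("top");S=viewer.grab_frame("side")
cap=dict(bottle_red=(.018,.062,.092,(390,138,430,180),(395,205,432,262),lambda h,s,v:((h<6)|(h>172))&(s>150)&(v>75)),
 bottle_white=(.018,.062,.092,(272,130,300,153),(335,125,365,158),W),
 jar_green=(.025,.052,.075,(445,135,490,175),(435,250,485,312),H(45,75)),
 jar_purple=(.025,.052,.075,(330,120,370,160),(370,165,408,215),H(130,165)))
for n,(r_,a,b,bt,bs,f) in cap.items():
    for p,bx in((T,bt),(S,bs)):
        m,c,st=cmask(p,bx,f);print(n,c.round(1),st,fitcyl(p,c,r_,a,b).round(4))
for p,bx in((T,(140,145,192,180)),(S,(270,85,300,130))):
    m,c,st=cmask(p,bx,H(5,22,120));v,u=np.nonzero(m);print("timer",c,st,cv2.minAreaRect(np.c_[u,v].astype(np.float32)),atz(p,*c,.04))
m,c,st=cmask(T,(278,215,346,284),lambda h,s,v:v<50);print("mat",c,st,atz(T,*c,.004))
for n,bx,h in(("b",(375,205,492,275),(100,125)),("y",(130,220,245,288),(22,35))):
    m,c,st=cmask(T,bx,H(*h,100));v,u=np.nonzero(m);rc=cv2.minAreaRect(np.c_[u,v].astype(np.float32))
    q=[atz(T,*k,.025) for k in cv2.boxPoints(rc)];print(n,rc,atz(T,*rc[0],.025).round(4),np.round(q,4)[:,:2].tolist(),[np.linalg.norm(q[i]-q[i-1]).round(3) for i in range(2)])
t=viewer.trace(S,"beaker")
for k in t:
    v,u=np.nonzero(k["pixels"])
    if u.mean()<300: print("beaker",fitcyl(S,np.array([u.mean(),v.mean()]),.028,.004,.079))
a=cv2.resize(T["pixels"][210:290,125:255],None,fx=6,fy=6,interpolation=cv2.INTER_CUBIC)
cv2.imwrite("pics/y.png",a[:,:,::-1])
E
python3 s.py
```

```text
bottle_red [411.2 154.2] [403 146  17  17 211] [ 0.6352 -0.1855]
bottle_red [415.6 222.6] [406 212  20  24 351] [ 0.6361 -0.1823]
bottle_white [285.  138.7] [272 130  28  23 483] [0.668  0.0601]
bottle_white [349.7 137. ] [335 125  30  33 616] [0.6714 0.0786]
jar_green [470.1 154.6] [458 143  25  25 477] [ 0.6355 -0.306 ]
jar_green [462.4 275.8] [447 260  32  33 813] [ 0.6361 -0.3032]
jar_purple [350.4 139.6] [339 128  24  24 451] [ 0.6678 -0.0685]
jar_purple [389.3 182.2] [377 170  26  25 508] [ 0.6683 -0.0667]
timer [164.30090498 161.95701357] [146 152  39  22 442] ((165.647705078125, 162.0388641357422), (38.021297454833984, 13.080955505371094), 14.743562698364258) [0.63098872 0.3042983  0.04      ]
timer [285.92151899 107.26329114] [277  89  17  37 395] ((285.85369873046875, 107.15284729003906), (36.21285629272461, 13.54677963256836), 82.40535736083984) [0.62924664 0.29688294 0.04      ]
mat [312.20306672 249.92623291] [ 285  222   55   56 2413] [0.44979061 0.00923033 0.004     ]
b ((433.558349609375, 240.1827392578125), (96.468505859375, 48.73298263549805), 4.085616588592529) [ 0.4667 -0.2382  0.025 ] [[0.426, -0.1351], [0.5244, -0.1448], [0.5078, -0.3424], [0.4092, -0.3311]] [np.float64(0.197), np.float64(0.099)]
y ((186.67605590820312, 254.3672637939453), (49.72724914550781, 98.63426208496094), 88.53119659423828) [0.4454 0.2619 0.025 ] [[0.4941, 0.3623], [0.4964, 0.1644], [0.3969, 0.1619], [0.395, 0.3581]] [np.float64(0.099), np.float64(0.198)]
beaker [0.4366287  0.31487383]
```

View pics/y.png

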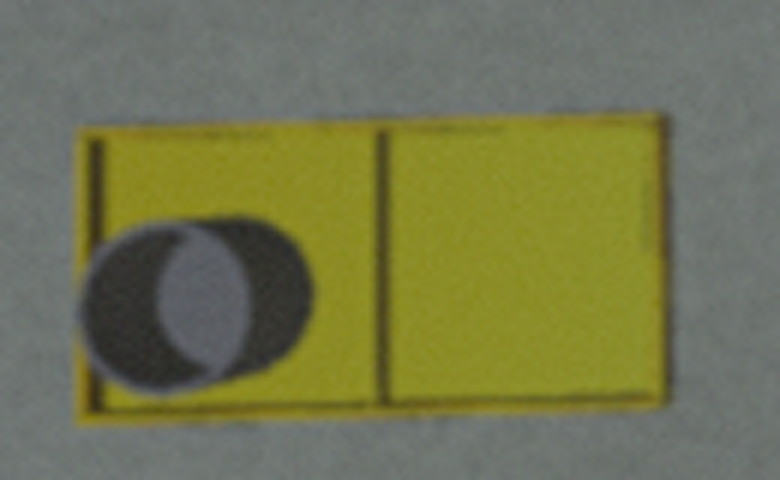

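Beaker rim centre is at crop (165,307), i.e. top pixel (152.5,261.2). Tray sizes measure 0.197 by 0.099 m, as they should.

```bash
cat >> h.py <<'E'
def go(x,y,z,yaw=None,obs=None):
    "scaled shift/turn to bring TCP to x,y,z with tool-y heading yaw (deg)"
    o=obs or get_obs();M=R.from_rotvec(o["orientation"]).as_matrix();d=M.T@(np.array([x,y,z])-o["tcp_pos"])/.2
    h=np.degrees(np.arctan2(M[1,1],M[0,1]));t=0 if yaw is None else -((yaw-h+90)%180-90)/90
    print("TCP",np.round(o["tcp_pos"],4),"head",h.round(1),"w",round(o["grip_width"],4),"t",round(o["clock"],2),"-> shift",d.round(3),"turn",round(t,3))
E
python3 - <<'E'
from m import *
T=viewer.grab_frame("top");S=viewer.grab_frame("side")
print("beaker rim",atz(T,152.5,261.2,.079))
W=lambda h,s,v:(s<70)&(v>95)
for p,bx in((T,(272,130,300,160)),(S,(335,125,365,158))):
    l,t,rr,b=bx;hsv=cv2.cvtColor(p["pixels"][t:b,l:rr],cv2.COLOR_RGB2HSV);print("bg",hsv[0,0],"cap",hsv[(140-t) ,(285-l) if p is T else 350-l])
    v0=hsv[0,:,2].mean();m,c,st=cmask(p,bx,lambda h,s,v:(v>v0+25));print("white",c,st,fitcyl(p,c,.018,.062,.092))
a=[cv2.resize(i,None,fx=8,fy=8,interpolation=cv2.INTER_CUBIC) for i in (T["pixels"][142:184,140:190],S["pixels"][86:128,262:312])]
cv2.imwrite("pics/t.png",np.hstack(a)[:,:,::-1])
E
```

```text
beaker rim [0.43573375 0.31221752 0.079     ]
bg [ 66  11 114] cap [105  14 143]
white [283.90957447 139.90957447] [277 133  15  15 188] [0.66564899 0.06222128]
bg [ 80  17 133] cap [ 99  14 177]
white [351.29824561 137.10526316] [344 133  15  10 114] [0.67429294 0.07644819]
```

View pics/t.png

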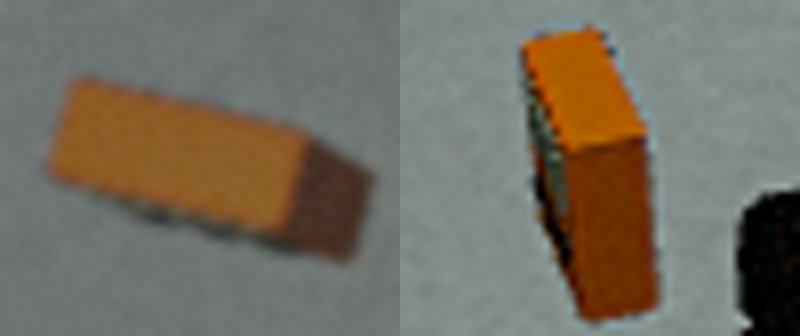

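>>> play_rows([
  [[-1, -0.1, -0.08, 0, 0.08], [-1, -0.2, -0.15, 0, 0.15], [-1, -0.3, -0.23, 0, 0.23], [-1, -0.4, -0.3, 0, 0.3], [-1, -0.5, -0.38, 0, 0.38], [-1, -0.58, -0.44, 0, 0.46], [-1, -0.65, -0.5, 0, 0.54], [-1, -0.7, -0.54, 0, 0.62], [-1, -0.75, -0.57, 0, 0.7], [-1, -0.75, -0.57, 0, 0.767], [-1, -0.75, -0.57, 0, 0.767]],
], grip_force=30)

```text
clock: 2.37
tcp_pos: [0.3413, 0.4696, 0.2315]
orientation: [2.227, 2.216, 0.0]
contact_force: [-0.4, 0.5, 0.2]
grip_width: 0.0857
gripper_force: 0.0
```

```bash
python3 -c "
from h import *
go(.437,.315,.16,0)"
```

```text
TCP [0.3413 0.4696 0.2315] head -0.3 w 0.0857 t 2.37 -> shift [-0.771  0.482  0.358] turn -0.003
```

The timer's top face in the left crop has its centre at (179,155), i.e. top pixel (162.4,161.4), with its long side turned 13° in the image. Now over the beaker.

>>> play_rows([
  [[-1, -0.15, 0.1, 0.03, 0], [-1, -0.3, 0.2, 0.1, 0], [-1, -0.45, 0.29, 0.2, 0], [-1, -0.6, 0.38, 0.3, 0], [-1, -0.7, 0.44, 0.4, 0], [-1, -0.78, 0.475, 0.5, 0], [-1, -0.78, 0.475, 0.6, 0], [-1, -0.78, 0.475, 0.6, 0]],
])

```text
clock: 3.03
tcp_pos: [0.4342, 0.312, 0.1082]
orientation: [-2.219, -2.223, 0.009]
contact_force: [-0.7, -0.4, -0.0]
grip_width: 0.0854
gripper_force: 0.0
```

```bash
cat > w.py <<'E'
from m import *
def wrist(name=None):
    o=get_obs();p=viewer.grab_frame("wrist");M=np.eye(4);M[:3,:3]=R.from_rotvec(o["orientation"]).as_matrix();M[:3,3]=o["tcp_pos"];p["M"]=M@p["hand_eye"]
    if name: save(p,name)
    return p
def watz(p,u,v,z):
    f=200/np.tan(np.radians(p["fovy"])/2);d=np.array([u-p["cx"],v-p["cy"]]);rr=np.hypot(*d);th=rr/f
    c=np.r_[np.sin(th)*d[0]/rr,-np.sin(th)*d[1]/rr,-np.cos(th)];D=p["M"][:3,:3]@c;o=p["M"][:3,3];return o+D*(z-o[2])/D[2]
E
python3 - <<'E'
from w import *
go(.4363,.3135,.036,0)
p=wrist("w1");print(p["M"].round(3).tolist())
for t in viewer.trace(p,"beaker")[:2]:print(t["score"],t["rect"])
E
```

```text
TCP [0.4342 0.312  0.1082] head 0.1 w 0.0854 t 3.03 -> shift [0.009 0.012 0.361] turn 0.001
[[1.0, -0.003, 0.004, 0.435], [0.002, 0.965, 0.263, 0.378], [-0.005, -0.263, 0.965, 0.25], [0.0, 0.0, 0.0, 1.0]]
0.79 [274.9, 169.8, 370.8, 275.0]
```

View pics/w1.png

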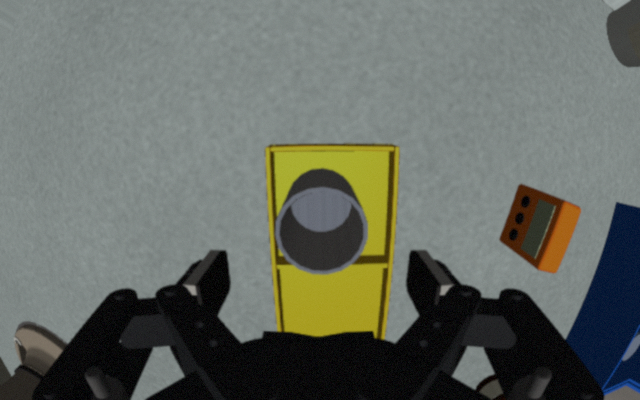

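The wrist view shows the beaker rim centred at (321,229), between the fingers (columns 228 and 410), so it is aligned. Going down and gripping.

>>> play_rows([
  [[-1, 0.01, 0.01, 0.1, 0], [-1, 0.01, 0.01, 0.2, 0], [-1, 0.01, 0.01, 0.29, 0], [-1, 0.01, 0.01, 0.34, 0], [-1, 0.01, 0.01, 0.36, 0], [1, 0.01, 0.01, 0.36, 0], [1, 0.01, 0.01, 0.36, 0], [1, 0.01, 0.01, 0.36, 0], [1, 0.01, 0.01, 0.36, 0], [1, 0.01, 0.01, 0.36, 0], [1, 0.01, 0.01, 0.36, 0], [1, 0.01, 0.01, 0.36, 0]],
])

```text
clock: 4.13
tcp_pos: [0.4383, 0.317, 0.0407]
orientation: [-2.221, -2.222, -0.003]
contact_force: [-1.5, -0.1, 6.2]
grip_width: 0.0564
gripper_force: 32.1
```

```bash
python3 -c "
from h import *
o=get_obs();print(o['gripper_force']);go(.4498,.0092,.1,0)"
```

```text
32.05159563571215
TCP [0.4383 0.317  0.0407] head 0.0 w 0.0564 t 4.13 -> shift [-1.539  0.057 -0.299] turn 0.0
```

>>> play_rows([
  [[1, 0, 0, -0.08, 0], [1, 0, 0, -0.18, 0], [1, 0, 0, -0.28, 0], [1, -0.05, 0, -0.3, 0], [1, -0.13, 0.01, -0.3, 0], [1, -0.23, 0.01, -0.3, 0], [1, -0.34, 0.02, -0.3, 0], [1, -0.45, 0.02, -0.3, 0], [1, -0.56, 0.02, -0.3, 0], [1, -0.67, 0.03, -0.3, 0], [1, -0.75, 0.03, -0.3, 0], [1, -0.79, 0.03, -0.3, 0]],
])

```text
clock: 5.13
tcp_pos: [0.4432, 0.1549, 0.099]
orientation: [2.225, 2.218, -0.002]
contact_force: [0.6, -0.2, -1.4]
grip_width: 0.0562
gripper_force: 32.7
```

```bash
python3 -c "
from h import *
go(.4498,.0092,.06,0)"
```

```text
TCP [0.4432 0.1549 0.099 ] head -0.2 w 0.0562 t 5.13 -> shift [-0.728  0.035  0.196] turn -0.002
```

>>> play_rows([
  [[1, -0.06, 0, 0, 0], [1, -0.15, 0.01, 0, 0], [1, -0.26, 0.01, 0, 0], [1, -0.37, 0.02, 0, 0], [1, -0.48, 0.02, 0, 0], [1, -0.58, 0.03, 0.05, 0], [1, -0.66, 0.035, 0.12, 0], [1, -0.71, 0.035, 0.19, 0], [1, -0.73, 0.035, 0.22, 0], [1, -0.73, 0.035, 0.24, 0], [1, -0.73, 0.035, 0.24, 0]],
])

```text
clock: 6.05
tcp_pos: [0.4505, 0.0128, 0.0508]
orientation: [-2.22, -2.222, 0.001]
contact_force: [0.1, -0.6, -1.5]
grip_width: 0.0559
gripper_force: 32.7
```

```bash
python3 -c "
from w import *
go(.4498,.0092,.041,0);p=wrist('w2')
print(get_obs()['contact_force'])"
```

```text
TCP [0.4505 0.0128 0.0508] head 0.0 w 0.0559 t 6.05 -> shift [-0.018 -0.004  0.049] turn 0.0
[-0.52165128 -1.14179986 -0.7233943 ]
```

View pics/w2.png

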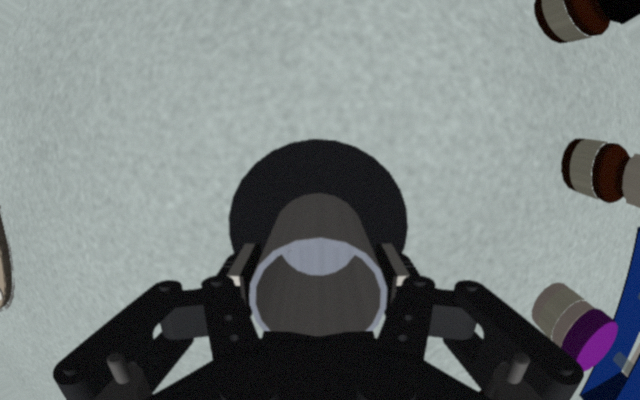

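The beaker hangs centred over the mat (mat about (318,220), rim at (318,290)). Lowering the last 10 mm and letting go.

>>> play_rows([
  [[1, -0.01, 0, 0.015, 0], [1, -0.01, 0, 0.03, 0], [1, -0.01, 0, 0.045, 0], [1, -0.01, 0, 0.055, 0], [1, -0.01, 0, 0.055, 0], [-0.2, -0.01, 0, 0.055, 0], [-0.6, -0.01, 0, 0.055, 0], [-1, -0.01, 0, 0.055, 0], [-1, -0.01, 0, 0.055, 0], [-1, -0.01, 0, 0.055, 0], [-1, -0.01, 0, 0.0, 0], [-1, -0.01, 0, -0.1, 0]],
])

```text
clock: 7.1
tcp_pos: [0.4493, 0.01, 0.0702]
orientation: [-2.22, -2.22, 0.005]
contact_force: [0.8, -0.0, 0.3]
grip_width: 0.0854
gripper_force: 0.0
```

>>> play_rows([
  [[-1, 0, 0, -0.15, 0], [-1, 0, 0, -0.35, 0], [-1, 0, 0, -0.5, 0], [-1, 0, 0, -0.5, 0], [-1, 0, 0, -0.5, 0]],
])

```text
clock: 7.52
tcp_pos: [0.4521, 0.0107, 0.1729]
orientation: [2.22, 2.221, 0.006]
contact_force: [-0.3, -0.0, -0.1]
grip_width: 0.0853
gripper_force: 0.0
```

```bash
python3 -c "
from w import *
go(.6356,-.184,.17,0);p=wrist('w3')
S=viewer.grab_frame('side')
for t in viewer.trace(S,'beaker')[:2]:
    v,u=np.nonzero(t['pixels']);print(t['score'],t['rect'],fitcyl(S,np.array([u.mean(),v.mean()]),.028,.004,.079))"
```

```text
TCP [0.4521 0.0107 0.1729] head 0.0 w 0.0853 t 7.52 -> shift [-0.974  0.917  0.017] turn 0.0
0.66 [260.9, 188.9, 295.7, 233.2] [0.4521572  0.00854907]
```

Beaker stands at (0.452, 0.0085), on the mat. Next the red bottle.

>>> play_rows([
  [[-1, -0.1, 0.09, 0, 0], [-1, -0.22, 0.21, 0, 0], [-1, -0.34, 0.32, 0, 0], [-1, -0.46, 0.43, 0, 0], [-1, -0.58, 0.55, 0, 0], [-1, -0.7, 0.66, 0, 0], [-1, -0.82, 0.77, 0, 0], [-1, -0.92, 0.87, 0.05, 0], [-1, -0.97, 0.917, 0.1, 0], [-1, -0.97, 0.917, 0.1, 0], [-1, -0.97, 0.917, 0.1, 0]],
])

```text
clock: 8.58
tcp_pos: [0.6327, -0.184, 0.1486]
orientation: [-2.22, -2.217, 0.005]
contact_force: [-0.5, 0.2, 0.5]
grip_width: 0.0855
gripper_force: 0.0
```

Run:
```python
from w import *
go(.6356,-.184,.054,0);p=wrist("w4")
m,c,st=cmask(p,(240,150,420,400),lambda h,s,v:((h<6)|(h>172))&(s>150)&(v>75));print(c,st,watz(p,*c,.089))
```

```text
TCP [ 0.6327 -0.184   0.1486] head -0.1 w 0.0855 t 8.58 -> shift [-0.     0.017  0.473] turn -0.001
[320.39575597 218.7071618 ] [ 296  193   50   51 1885] [ 0.63401764 -0.18199575  0.089     ]
```

View pics/w4.png

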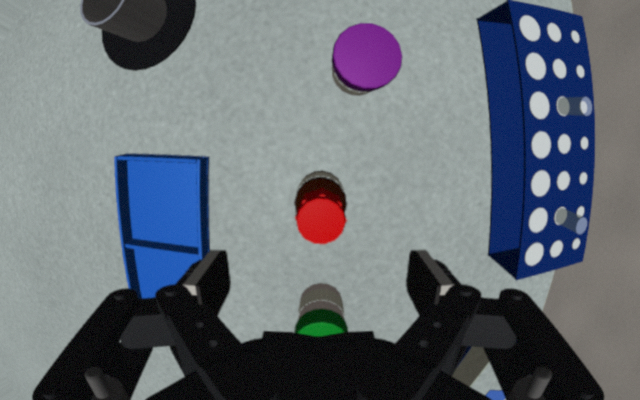

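The red cap shows at (320,219), centred between the fingers, and measures (0.634, -0.182).

>>> play_rows([
  [[-1, 0, 0.01, 0.12, 0], [-1, 0, 0.01, 0.25, 0], [-1, 0, 0.01, 0.36, 0], [-1, 0, 0.01, 0.44, 0], [-1, 0, 0.01, 0.475, 0], [1, 0, 0.01, 0.475, 0], [1, 0, 0.01, 0.475, 0], [1, 0, 0.01, 0.475, 0], [1, 0, 0.01, 0.475, 0], [1, 0, 0.01, 0.475, 0], [1, 0, 0.01, 0.475, 0], [1, 0, 0.01, 0.475, 0]],
])

```text
clock: 9.63
tcp_pos: [0.637, -0.184, 0.0577]
orientation: [2.22, 2.22, 0.002]
contact_force: [-0.7, 0.3, 6.7]
grip_width: 0.0334
gripper_force: 29.9
```

```bash
python3 -c "
from h import *
o=get_obs();print(o['gripper_force']);go(.4707,-.190,.12,0)"
```

```text
29.90962117910385
TCP [ 0.637  -0.184   0.0577] head 0.0 w 0.0334 t 9.63 -> shift [-0.03  -0.831 -0.313] turn 0.0
```

>>> play_rows([
  [[1, 0, 0, -0.06, 0], [1, 0, 0, -0.15, 0], [1, 0, 0, -0.25, 0], [1, 0, 0, -0.33, 0], [1, 0, 0, -0.33, 0]],
])

```text
clock: 10.05
tcp_pos: [0.6384, -0.1847, 0.1265]
orientation: [2.218, 2.217, 0.005]
contact_force: [0.8, -0.9, 0.1]
grip_width: 0.0338
gripper_force: 30.3
```

```bash
python3 -c "
from w import *
o=get_obs();print(o['gripper_force'],o['grip_width']);go(.4707,-.190,.12,0)
S=viewer.grab_frame('side');cv2.imwrite('pics/s5.png',cv2.resize(S['pixels'][150:290,340:500],None,fx=4,fy=4)[:,:,::-1])"
```

```text
30.267546772956848 0.033756063103234125
TCP [ 0.6384 -0.1847  0.1265] head -0.0 w 0.0338 t 10.05 -> shift [-0.027 -0.839  0.027] turn -0.0
```

View pics/s5.png

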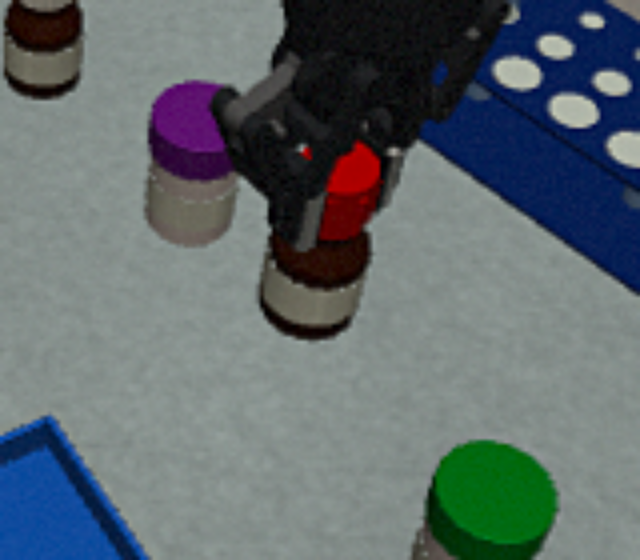

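The bottle hangs upright in the pads by its cap (about (345,190)), well clear of the purple jar. Carrying it to the blue tray.

>>> play_rows([
  [[1, 0, -0.05, 0, 0], [1, 0, -0.14, 0, 0], [1, 0, -0.25, 0, 0], [1, -0.01, -0.37, 0, 0], [1, -0.01, -0.49, 0, 0], [1, -0.02, -0.61, 0, 0], [1, -0.02, -0.71, 0, 0], [1, -0.025, -0.79, 0, 0], [1, -0.025, -0.83, 0.06, 0], [1, -0.025, -0.835, 0.14, 0], [1, -0.025, -0.835, 0.2, 0], [1, -0.025, -0.835, 0.24, 0]],
])

```text
clock: 11.1
tcp_pos: [0.4667, -0.188, 0.0723]
orientation: [-2.219, -2.219, 0.003]
contact_force: [-0.8, -0.4, -0.7]
grip_width: 0.0336
gripper_force: 30.3
```

```bash
python3 -c "
from w import *
go(.4707,-.190,.0617,0)
S=viewer.grab_frame('side');cv2.imwrite('pics/s6.png',cv2.resize(S['pixels'][200:390,270:450],None,fx=3,fy=3)[:,:,::-1])"
```

```text
TCP [ 0.4667 -0.188   0.0723] head -0.0 w 0.0336 t 11.1 -> shift [-0.01   0.02   0.053] turn -0.0
```

View pics/s6.png

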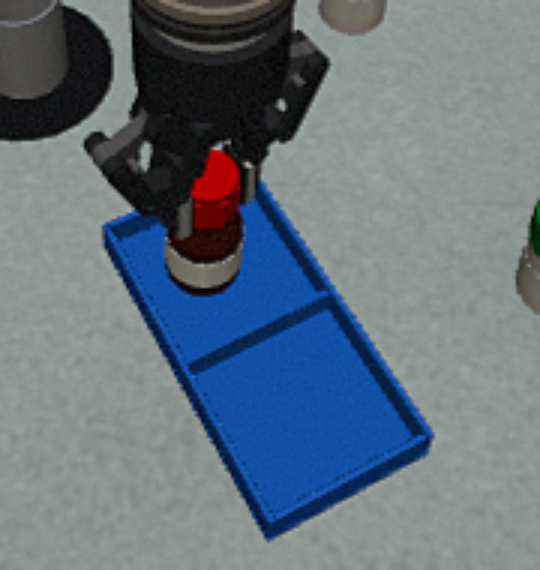

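The bottle hangs above the far compartment of the blue tray (about (205,240)), clear of its walls. Lowering it and letting go.

>>> play_rows([
  [[1, 0, 0.01, 0.015, 0], [1, 0, 0.01, 0.03, 0], [1, 0, 0.01, 0.042, 0], [1, 0, 0.01, 0.052, 0], [1, 0, 0.01, 0.058, 0], [1, 0, 0.01, 0.058, 0], [0.2, 0, 0.01, 0.058, 0], [-0.4, 0, 0.01, 0.058, 0], [-0.4, 0, 0.01, 0.058, 0], [-0.4, 0, 0.01, 0.058, 0], [-0.4, 0, 0.01, 0.0, 0], [-0.4, 0, 0.01, -0.15, 0]],
])

```text
clock: 12.15
tcp_pos: [0.4689, -0.1879, 0.1027]
orientation: [-2.217, -2.218, 0.006]
contact_force: [1.2, -0.4, 0.0]
grip_width: 0.0599
gripper_force: 0.0
```

>>> play_rows([
  [[-1, 0, 0, -0.15, 0], [-1, 0, 0, -0.3, 0], [-1, 0, 0, -0.4, 0], [-1, 0, 0, -0.4, 0]],
])

```text
clock: 12.48
tcp_pos: [0.4738, -0.1899, 0.1893]
orientation: [2.217, 2.216, 0.008]
contact_force: [0.6, -0.3, -0.4]
grip_width: 0.0854
gripper_force: 0.0
```

```bash
python3 -c "
from w import *
go(.6358,-.305,.14,0)
for p in (viewer.grab_frame('side'),viewer.grab_frame('top')):
  for t in viewer.trace(p,'bottle_red')[:1]:
    v,u=np.nonzero(t['pixels']);print(t['score'],t['rect'])
  m,c,st=cmask(p,(300,150,460,330),lambda h,s,v:((h<6)|(h>172))&(s>150)&(v>75));print(c,st,fitcyl(p,c,.018,.066,.096))"
```

```text
TCP [ 0.4738 -0.1899  0.1893] head -0.0 w 0.0854 t 12.48 -> shift [-0.575  0.808  0.254] turn -0.0
0.88 [326.6, 253.1, 355.4, 302.2]
[339.54772727 265.81590909] [330 253  21  27 440] [ 0.46924125 -0.18729546]
0.83 [398.4, 229.9, 425.3, 249.4]
[416.62068966 240.09051724] [408 232  18  17 232] [ 0.46842995 -0.18978409]
```

Red bottle stands at (0.469, -0.188), within 2 mm of the compartment's centre. Now the green jar.

>>> play_rows([
  [[-1, -0.07, 0.1, 0, 0], [-1, -0.15, 0.21, 0, 0], [-1, -0.23, 0.33, 0, 0], [-1, -0.31, 0.44, 0, 0], [-1, -0.39, 0.55, 0.05, 0], [-1, -0.47, 0.66, 0.1, 0], [-1, -0.53, 0.75, 0.18, 0], [-1, -0.57, 0.805, 0.25, 0], [-1, -0.57, 0.805, 0.28, 0], [-1, -0.57, 0.805, 0.28, 0]],
])

```text
clock: 13.52
tcp_pos: [0.6303, -0.3021, 0.1245]
orientation: [-2.218, -2.217, 0.005]
contact_force: [-0.8, 1.0, 0.0]
grip_width: 0.0852
gripper_force: 0.0
```

Run:
```python
from w import *
p=wrist("w7")
m,c,st=cmask(p,(220,150,420,335),lambda h,s,v:(h>45)&(h<75)&(s>100)&(v>30));print(c,st,watz(p,*c,.073))
go(.6358,-.305,.036,0)
```

```text
[325.17645693 224.05316926] [ 289  186   74   76 4307] [ 0.63462396 -0.30119919  0.073     ]
TCP [ 0.6306 -0.3021  0.1261] head -0.0 w 0.0855 t 13.57 -> shift [-0.015  0.028  0.451] turn -0.0
```

>>> play_rows([
  [[-1, 0, 0.02, 0.1, 0], [-1, 0, 0.02, 0.22, 0], [-1, 0, 0.02, 0.33, 0], [-1, 0, 0.02, 0.41, 0], [-1, 0, 0.02, 0.445, 0], [1, 0, 0.02, 0.445, 0], [1, 0, 0.02, 0.445, 0], [1, 0, 0.02, 0.445, 0], [1, 0, 0.02, 0.445, 0], [1, 0, 0.02, 0.445, 0], [1, 0, 0.02, 0.445, 0], [1, 0, 0.02, 0.445, 0]],
])

```text
clock: 14.57
tcp_pos: [0.6371, -0.3034, 0.041]
orientation: [2.22, 2.22, 0.001]
contact_force: [-1.5, 1.0, 6.8]
grip_width: 0.0492
gripper_force: 31.1
```

```bash
python3 -c "
from h import *
o=get_obs();print(o['gripper_force']);go(.4627,-.286,.1,0)"
```

```text
31.082977652549744
TCP [ 0.6371 -0.3034  0.041 ] head -0.0 w 0.0492 t 14.57 -> shift [ 0.087 -0.871 -0.297] turn -0.0
```

>>> play_rows([
  [[1, 0, 0, -0.08, 0], [1, 0, 0, -0.2, 0], [1, 0, 0, -0.3, 0], [1, 0.0, -0.05, -0.33, 0], [1, 0.01, -0.14, -0.33, 0], [1, 0.02, -0.26, -0.33, 0], [1, 0.03, -0.38, -0.33, 0], [1, 0.05, -0.51, -0.33, 0], [1, 0.06, -0.64, -0.33, 0], [1, 0.08, -0.75, -0.33, 0], [1, 0.087, -0.83, -0.33, 0], [1, 0.087, -0.87, -0.33, 0]],
])

```text
clock: 15.57
tcp_pos: [0.4587, -0.2848, 0.1052]
orientation: [-2.221, -2.218, 0.0]
contact_force: [-0.3, 0.1, -1.3]
grip_width: 0.0497
gripper_force: 31.5
```

```bash
python3 -c "
from w import *
go(.4627,-.286,.045,0)"
```

```text
TCP [ 0.4587 -0.2848  0.1052] head -0.1 w 0.0497 t 15.57 -> shift [-0.007  0.021  0.301] turn -0.001
```

>>> play_rows([
  [[1, 0, 0.02, 0.08, 0], [1, 0, 0.02, 0.17, 0], [1, 0, 0.02, 0.23, 0], [1, 0, 0.02, 0.26, 0], [1, 0, 0.02, 0.28, 0], [1, 0, 0.02, 0.295, 0], [1, 0, 0.02, 0.305, 0], [1, 0, 0.02, 0.305, 0], [0.2, 0, 0.02, 0.305, 0], [-0.5, 0, 0.02, 0.305, 0], [-0.9, 0, 0.02, 0.305, 0], [-0.9, 0, 0.02, 0.305, 0]],
])

```text
clock: 16.57
tcp_pos: [0.4667, -0.2854, 0.0445]
orientation: [2.221, 2.221, 0.0]
contact_force: [-0.2, 0.2, 0.3]
grip_width: 0.0809
gripper_force: 0.0
```

>>> play_rows([
  [[-0.9, 0, 0, -0.04, 0], [-0.9, 0, 0, -0.15, 0], [-0.9, 0, 0, -0.3, 0], [-1, 0, 0, -0.45, 0], [-1, 0, 0, -0.55, 0], [-1, 0, 0, -0.55, 0], [-1, 0, 0, -0.55, 0]],
])

```text
clock: 17.15
tcp_pos: [0.4671, -0.2856, 0.1558]
orientation: [2.219, 2.22, 0.003]
contact_force: [-0.4, 0.8, -0.2]
grip_width: 0.0852
gripper_force: 0.0
```

```bash
python3 -c "
from w import *
go(.6656,.0625,.17,0)
p=viewer.grab_frame('side');save(p,'s8')
for p in (p,viewer.grab_frame('top')):
  m,c,st=cmask(p,(300,150,500,380),lambda h,s,v:(h>45)&(h<75)&(s>100)&(v>30));print(c,st,fitcyl(p,c,.025,.056,.079))"
```

```text
TCP [ 0.4671 -0.2856  0.1558] head 0.0 w 0.0852 t 17.15 -> shift [ 1.74   0.993 -0.069] turn 0.0
[372.49515608 317.97308934] [357 301  33  36 929] [ 0.4649367  -0.28551103]
[465.32673267 241.63366337] [453 230  26  24 505] [ 0.46385831 -0.28828068]
```

View pics/s8.png

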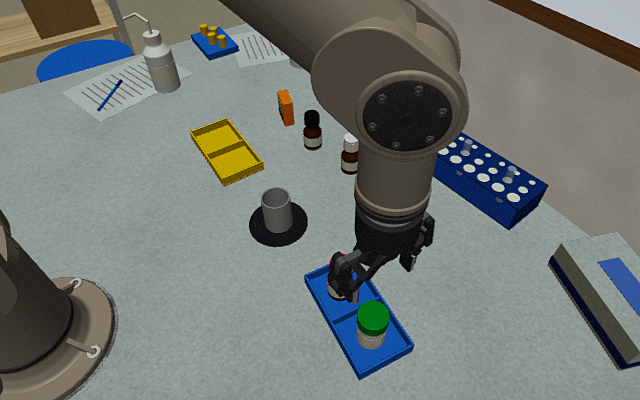

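The green jar (372,318) and red bottle stand in the blue tray, and the beaker is on the mat. Next the white-capped bottle.

>>> play_rows([
  [[-1, 0.07, 0.04, -0.05, 0], [-1, 0.18, 0.1, -0.08, 0], [-1, 0.3, 0.17, -0.1, 0], [-1, 0.42, 0.24, -0.1, 0], [-1, 0.54, 0.31, -0.1, 0], [-1, 0.66, 0.38, -0.1, 0], [-1, 0.78, 0.45, -0.1, 0], [-1, 0.9, 0.52, -0.1, 0], [-1, 1, 0.58, -0.1, 0]],
])

```text
clock: 18.0
tcp_pos: [0.5822, -0.0829, 0.1727]
orientation: [-2.218, -2.222, 0.002]
contact_force: [0.2, -0.9, 0.1]
grip_width: 0.0856
gripper_force: 0.0
```

>>> play_rows([
  [[-1, 0.1, 0.06, 0, 0], [-1, 0.22, 0.12, 0, 0], [-1, 0.34, 0.19, 0, 0], [-1, 0.46, 0.26, 0, 0], [-1, 0.58, 0.33, 0, 0], [-1, 0.68, 0.38, 0.05, 0], [-1, 0.74, 0.415, 0.1, 0], [-1, 0.74, 0.415, 0.15, 0], [-1, 0.74, 0.415, 0.15, 0], [-1, 0.74, 0.415, 0.15, 0]],
])

```text
clock: 18.83
tcp_pos: [0.6636, 0.0603, 0.1427]
orientation: [-2.223, -2.218, 0.006]
contact_force: [0.5, -0.3, 0.3]
grip_width: 0.0856
gripper_force: 0.0
```

Run:
```python
from w import *
p=wrist("w9")
for t in viewer.trace(p,"bottle_white")[:3]:
    print(t["score"],t["rect"])
m,c,st=cmask(p,(240,150,400,330),lambda h,s,v:(s<30)&(v>190));print(c,st,watz(p,*c,.089))
go(.6656,.0625,.054,0)
```

```text
0.66 [293.4, 170.0, 345.4, 248.9]
[317.73408451 222.41126761] [ 294  200   49   46 1775] [0.6632533  0.06148953 0.089     ]
TCP [0.6648 0.0602 0.1445] head -0.2 w 0.0851 t 18.93 -> shift [0.012 0.004 0.452] turn -0.002
```

View pics/w9.png

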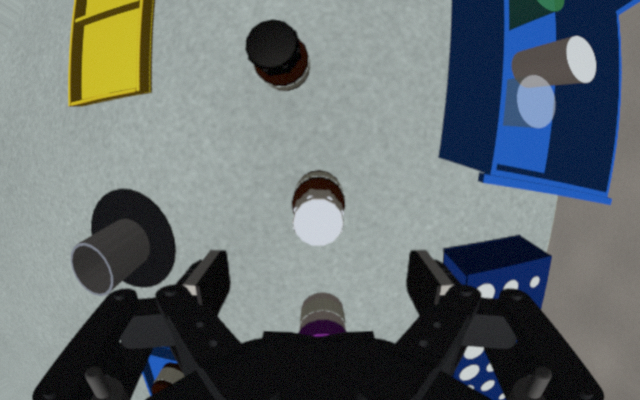

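The white cap is at (318,222), centred between the fingers, measuring (0.663, 0.061).

>>> play_rows([
  [[-1, 0.01, 0, 0.12, 0], [-1, 0.01, 0, 0.25, 0], [-1, 0.01, 0, 0.36, 0], [-1, 0.01, 0, 0.42, 0], [-1, 0.01, 0, 0.45, 0], [1, 0.01, 0, 0.45, 0], [1, 0.01, 0, 0.45, 0], [1, 0.01, 0, 0.45, 0], [1, 0.01, 0, 0.45, 0], [1, 0.01, 0, 0.45, 0], [1, 0.01, 0, 0.45, 0], [1, 0.01, 0, 0.45, 0]],
])

```text
clock: 19.93
tcp_pos: [0.666, 0.0648, 0.0556]
orientation: [2.221, 2.221, 0.003]
contact_force: [-1.4, 0.3, 6.8]
grip_width: 0.0333
gripper_force: 29.9
```

>>> play_rows([
  [[1, 0, 0, -0.06, 0], [1, 0, 0, -0.16, 0], [1, 0, 0, -0.28, 0], [1, 0, 0, -0.34, 0], [1, 0, 0, -0.34, 0]],
])

```text
clock: 20.35
tcp_pos: [0.6674, 0.0647, 0.126]
orientation: [2.219, 2.219, 0.008]
contact_force: [0.5, 0.9, -0.9]
grip_width: 0.0334
gripper_force: 30.2
```

```bash
python3 -c "
from w import *
go(.446,.214,.12,0)"
```

```text
TCP [0.6674 0.0647 0.126 ] head 0.0 w 0.0334 t 20.35 -> shift [ 0.746 -1.107  0.024] turn 0.0
```

>>> play_rows([
  [[1, 0, -0.05, 0, 0], [1, 0, -0.14, 0, 0], [1, 0, -0.25, 0, 0], [1, 0.03, -0.37, 0, 0], [1, 0.08, -0.49, 0, 0], [1, 0.15, -0.6, 0, 0], [1, 0.24, -0.71, 0, 0], [1, 0.34, -0.82, 0, 0], [1, 0.44, -0.91, 0, 0], [1, 0.52, -0.96, 0, 0], [1, 0.58, -0.99, 0, 0], [1, 0.6, -1, 0, 0]],
])

```text
clock: 21.35
tcp_pos: [0.4632, 0.1869, 0.1215]
orientation: [-2.216, -2.225, 0.002]
contact_force: [0.0, -0.4, -1.7]
grip_width: 0.0332
gripper_force: 30.2
```

```bash
python3 -c "
from w import *
go(.446,.214,.0596,0)"
```

```text
TCP [0.4632 0.1869 0.1215] head 0.2 w 0.0332 t 21.35 -> shift [ 0.136 -0.085  0.31 ] turn 0.003
```

>>> play_rows([
  [[1, 0.05, -0.03, 0, 0], [1, 0.1, -0.06, 0, 0], [1, 0.135, -0.085, 0.05, 0], [1, 0.135, -0.085, 0.13, 0], [1, 0.135, -0.085, 0.2, 0], [1, 0.135, -0.085, 0.24, 0], [1, 0.135, -0.085, 0.24, 0]],
])

```text
clock: 21.93
tcp_pos: [0.447, 0.2103, 0.0721]
orientation: [-2.222, -2.221, 0.006]
contact_force: [-0.4, -1.7, -0.2]
grip_width: 0.0336
gripper_force: 30.3
```

```bash
python3 -c "
from w import *
go(.446,.214,.0596,0)
S=viewer.grab_frame('side');cv2.imwrite('pics/s10.png',cv2.resize(S['pixels'][60:210,170:330],None,fx=4,fy=4)[:,:,::-1])"
```

```text
TCP [0.447  0.2103 0.0721] head -0.0 w 0.0336 t 21.93 -> shift [ 0.018 -0.005  0.063] turn -0.0
```

View pics/s10.png

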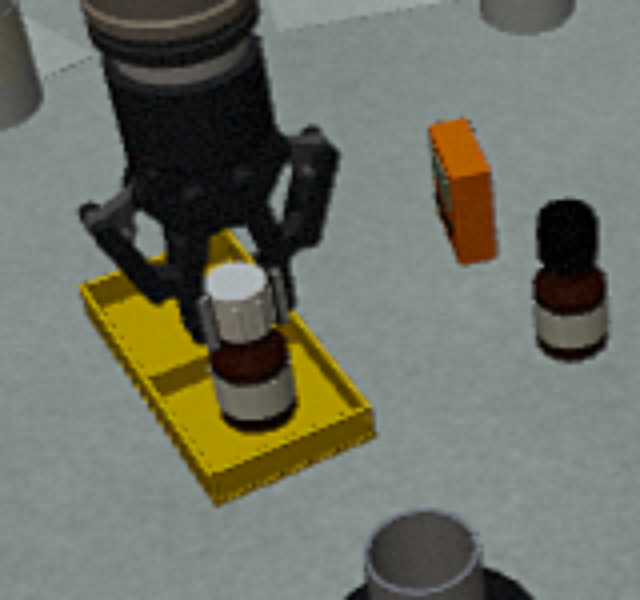

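The bottle hangs upright over the near compartment of the yellow tray (about (255,390)). Lowering it and letting go.

>>> play_rows([
  [[1, 0.01, 0, 0.015, 0], [1, 0.01, 0, 0.03, 0], [1, 0.01, 0, 0.045, 0], [1, 0.01, 0, 0.057, 0], [1, 0.01, 0, 0.066, 0], [1, 0.01, 0, 0.066, 0], [0.2, 0.01, 0, 0.066, 0], [-0.4, 0.01, 0, 0.066, 0], [-0.4, 0.01, 0, 0.066, 0], [-0.4, 0.01, 0, 0.066, 0], [-0.4, 0.01, 0, 0.0, 0], [-0.4, 0.01, 0, -0.15, 0]],
])

```text
clock: 22.98
tcp_pos: [0.4461, 0.2126, 0.1023]
orientation: [-2.22, -2.221, 0.01]
contact_force: [-0.1, 0.5, -0.9]
grip_width: 0.0598
gripper_force: 0.0
```

>>> play_rows([
  [[-1, 0, 0, -0.15, 0], [-1, 0, 0, -0.3, 0], [-1, 0, 0, -0.36, 0], [-1, 0, 0, -0.36, 0]],
])

```text
clock: 23.32
tcp_pos: [0.4501, 0.2147, 0.1795]
orientation: [2.221, 2.221, 0.01]
contact_force: [0.2, -0.4, 0.1]
grip_width: 0.0856
gripper_force: 0.0
```

Run:
```python
from w import *
p=viewer.grab_frame("top")
a=atz(p,162.4,161.4,.07);q=[atz(p,140+x/8,142+y/8,.07) for x,y in((75,78),(308,132),(285,232),(48,178))]
d=q[1]-q[0]+q[2]-q[3];h=np.degrees(np.arctan2(d[1],d[0]))+90;print("timer",a,h,np.mean(q,0),np.linalg.norm(q[1]-q[0]),np.linalg.norm(q[2]-q[1]))
go(*a[:2],.15,h)
S=viewer.grab_frame("side")
for t in viewer.trace(S,"bottle_white")[:2]:
    v,u=np.nonzero(t["pixels"]);print(t["score"],t["rect"])
print("expect rect",np.round([proj(S,np.array([.446,.214,z])) for z in(.004,.096)]))
```

```text
timer [0.62740317 0.29881889 0.07      ] -13.679178544063475 [0.62746611 0.29886149 0.07      ] 0.0581060713621019 0.02501743444268117
TCP [0.449  0.2143 0.1777] head 0.0 w 0.0855 t 23.37 -> shift [0.422 0.892 0.142] turn 0.152
0.67 [219.4, 129.0, 241.9, 171.3]
0.57 [303.8, 253.1, 415.8, 382.6]
expect rect [[235. 164.]
 [227. 133.]]
```

>>> play_rows([
  [[-1, 0.05, 0.1, 0, 0.03], [-1, 0.1, 0.21, 0, 0.06], [-1, 0.15, 0.32, 0, 0.1], [-1, 0.21, 0.44, 0, 0.13], [-1, 0.27, 0.56, 0, 0.152], [-1, 0.33, 0.68, 0.03, 0.152], [-1, 0.38, 0.79, 0.08, 0.152], [-1, 0.42, 0.87, 0.14, 0.152], [-1, 0.422, 0.892, 0.2, 0.152], [-1, 0.422, 0.892, 0.2, 0.152], [-1, 0.422, 0.892, 0.2, 0.152]],
])

```text
clock: 24.38
tcp_pos: [0.625, 0.2967, 0.134]
orientation: [-2.471, -1.94, 0.007]
contact_force: [-0.4, 0.5, 0.6]
grip_width: 0.0853
gripper_force: 0.0
```

Run:
```python
from w import *
p=wrist("w11")
m,c,st=cmask(p,(220,130,420,350),lambda h,s,v:(h>5)&(h<22)&(s>120)&(v>60));print(c,st)
v,u=np.nonzero(m);print(cv2.minAreaRect(np.c_[u,v].astype(np.float32)),watz(p,*c,.07))
go(.6274,.2988,.032,-13.7)
```

```text
[322.43507109 204.13649289] [ 305  159   37   91 3165]
((323.0, 204.0), (90.0, 36.0), 90.0) [0.63032568 0.30656953 0.07      ]
TCP [0.6254 0.297  0.1353] head -13.7 w 0.0858 t 24.43 -> shift [0.012 0.008 0.517] turn -0.0
```

View pics/w11.png

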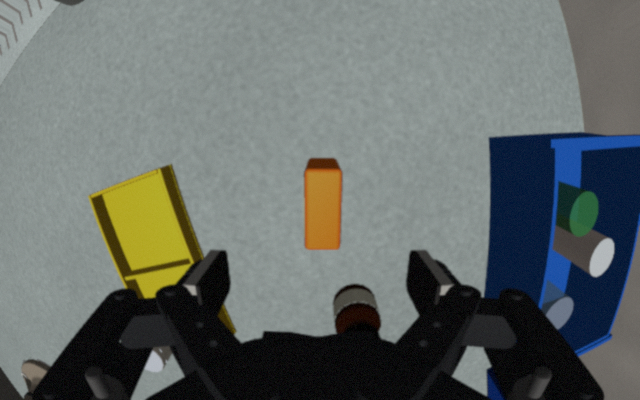

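The timer's top face is at (323,208), square to the fingers and centred between them; the black-capped bottle at (357,310) is outside their path.

>>> play_rows([
  [[-1, 0.015, 0.01, 0.12, 0], [-1, 0.02, 0.01, 0.26, 0], [-1, 0.02, 0.01, 0.39, 0], [-1, 0.02, 0.01, 0.48, 0], [-1, 0.02, 0.01, 0.515, 0], [1, 0.02, 0.01, 0.515, 0], [1, 0.02, 0.01, 0.515, 0], [1, 0.02, 0.01, 0.515, 0], [1, 0.02, 0.01, 0.515, 0], [1, 0.02, 0.01, 0.515, 0], [1, 0.02, 0.01, 0.515, 0], [1, 0.02, 0.01, 0.515, 0]],
])

```text
clock: 25.43
tcp_pos: [0.6302, 0.3019, 0.0348]
orientation: [2.47, 1.941, 0.003]
contact_force: [-0.8, -0.5, 6.3]
grip_width: 0.0256
gripper_force: 36.6
```

>>> play_rows([
  [[1, 0, 0, 0, 0], [1, 0, 0, -0.06, 0], [1, 0, 0, -0.16, 0], [1, 0, 0, -0.28, 0], [1, 0, 0, -0.34, 0], [1, 0, 0, -0.34, 0]],
])

```text
clock: 25.93
tcp_pos: [0.6316, 0.3022, 0.1052]
orientation: [2.469, 1.94, 0.009]
contact_force: [0.9, 0.0, -0.2]
grip_width: 0.0255
gripper_force: 35.7
```

```bash
python3 -c "
from w import *
print(get_obs()['gripper_force']);go(.4449,.310,.1,0)"
```

```text
35.729191303253174
TCP [0.6316 0.3022 0.1052] head -13.7 w 0.0255 t 25.93 -> shift [-0.183 -0.917  0.021] turn -0.152
```

>>> play_rows([
  [[1, -0.01, -0.05, 0, 0], [1, -0.03, -0.15, 0, -0.03], [1, -0.05, -0.27, 0, -0.06], [1, -0.08, -0.4, 0, -0.09], [1, -0.1, -0.53, 0, -0.12], [1, -0.13, -0.66, 0, -0.152], [1, -0.15, -0.78, 0, -0.152], [1, -0.17, -0.86, 0, -0.152], [1, -0.18, -0.91, 0, -0.152], [1, -0.18, -0.917, 0.1, -0.152], [1, -0.18, -0.917, 0.2, -0.152], [1, -0.18, -0.917, 0.24, -0.152]],
])

```text
clock: 26.93
tcp_pos: [0.4407, 0.3089, 0.0507]
orientation: [-2.22, -2.222, 0.006]
contact_force: [-0.5, -0.5, -1.8]
grip_width: 0.0258
gripper_force: 35.7
```

```bash
python3 -c "
from w import *
go(.4449,.310,.0388,0)
S=viewer.grab_frame('side');cv2.imwrite('pics/s12.png',cv2.resize(S['pixels'][60:210,160:320],None,fx=4,fy=4)[:,:,::-1])"
```

```text
TCP [0.4407 0.3089 0.0507] head 0.1 w 0.0258 t 26.93 -> shift [0.006 0.021 0.06 ] turn 0.001
```

View pics/s12.png

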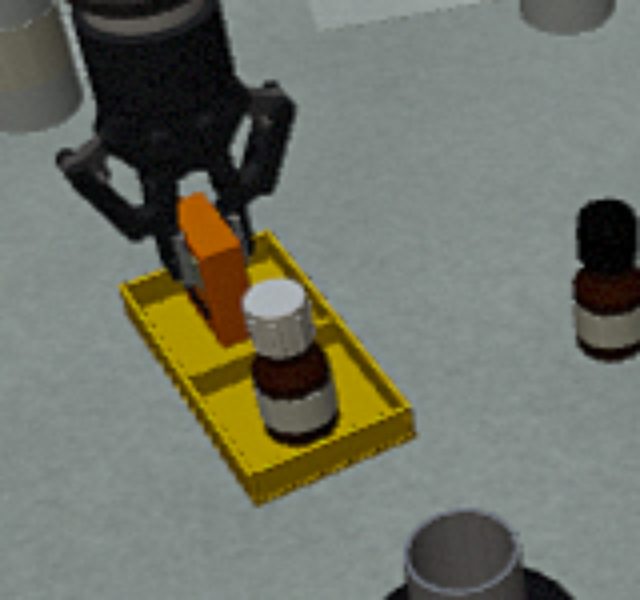

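The timer hangs over the far compartment (about (215,270)), with its near edge close to the divider. I'll shift it 4 mm away while lowering.

>>> play_rows([
  [[1, 0.02, 0.01, 0.01, 0], [1, 0.03, 0.02, 0.025, 0], [1, 0.03, 0.02, 0.04, 0], [1, 0.03, 0.02, 0.053, 0], [1, 0.03, 0.02, 0.065, 0], [1, 0.03, 0.02, 0.065, 0], [0.4, 0.03, 0.02, 0.065, 0], [-0.2, 0.03, 0.02, 0.065, 0], [-0.4, 0.03, 0.02, 0.065, 0], [-0.4, 0.03, 0.02, 0.065, 0], [-0.4, 0.03, 0.02, 0.0, 0], [-0.4, 0.03, 0.02, -0.15, 0]],
])

```text
clock: 27.98
tcp_pos: [0.4446, 0.3144, 0.081]
orientation: [-2.221, -2.222, 0.01]
contact_force: [-0.1, 0.5, 0.1]
grip_width: 0.06
gripper_force: 0.0
```

>>> play_rows([
  [[-0.4, 0, 0, -0.15, 0], [-0.4, 0, 0, -0.35, 0], [-0.4, 0.1, 0, -0.5, 0], [-0.4, 0.3, 0, -0.6, 0], [-0.4, 0.5, 0, -0.6, 0], [-0.4, 0.7, 0, -0.6, 0], [-0.4, 0.8, 0, -0.6, 0], [-0.4, 0.8, 0, -0.6, 0]],
])

```text
clock: 28.65
tcp_pos: [0.4441, 0.4824, 0.203]
orientation: [-2.211, -2.229, -0.003]
contact_force: [0.2, 0.7, -0.3]
grip_width: 0.0598
gripper_force: 0.0
```

Run:
```python
from w import *
go(.4449,.310,.0388,0)
S=viewer.grab_frame("side");T=viewer.grab_frame("top")
m,c,st=cmask(T,(110,200,260,300),lambda h,s,v:(h>5)&(h<20)&(s>120)&(v>60));print("timer",c,st,atz(T,*c,.065))
a=cv2.resize(T["pixels"][120:290,120:500],None,fx=2,fy=2);b=cv2.resize(S["pixels"][90:260,170:310],None,fx=1.5,fy=1.5)
o=np.zeros((600,760,3),np.uint8);o[:340]=a;o[342:597,:210]=b;cv2.imwrite("pics/f.png",o[:,:,::-1])
```

```text
TCP [0.4441 0.4824 0.203 ] head 0.5 w 0.0598 t 28.65 -> shift [-0.864 -0.003  0.818] turn 0.005
timer [156.56976744 254.5503876 ] [138 248  39  15 516] [0.44753524 0.30921878 0.065     ]
```

View pics/f.png

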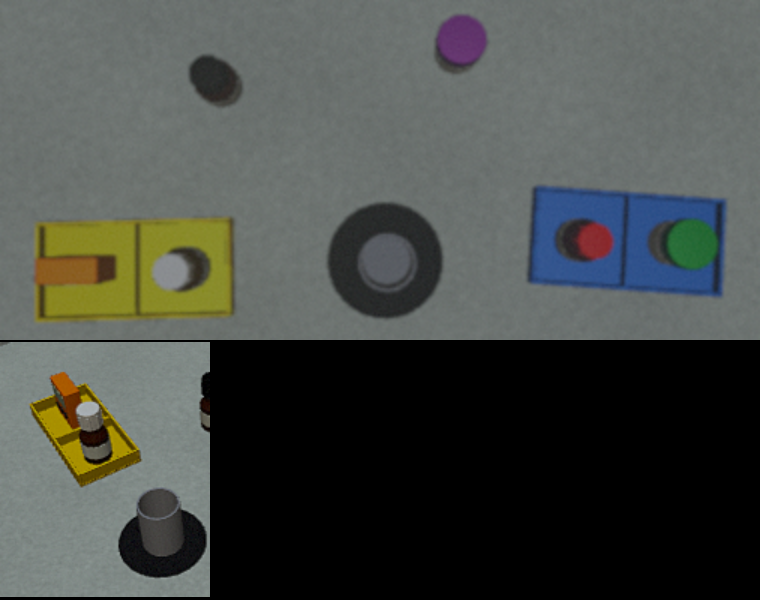

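Everything stands upright where it belongs: timer (75,270) and white bottle (180,270) in yellow, beaker on the mat (387,262), red bottle (590,240) and green jar (690,243) in blue. The spares haven't moved.

```bash
python3 -c "
from bench import r
print(r.hand_in())"
```

```text
the job is handed in; nothing more can be done
None
```

The job is handed in: the last pictures show the beaker on the mat, both kits made up in their trays and the two spares where they started; the hand-in gave no verdict.

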